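Push a board into the corner stop

TASK

Get the brown wooden block that lies in front of the pale corner stop, on its open side, ready for drilling: with the outside of the fingers, push it along the bench into the corner stop, until its long side lies flush along the long batten and its end is right up against the short batten. Only push it, never take it between the fingers, lift or tip it; leave the chisel, the tape measure and the battery pack where they are, and finish clear of everything.

Things in the scene. Friction and masses are not known exactly. Their poses are not given: they have to be found in the camera images.
- wood_piece: Loose brown softwood block lying on its broad face, 150 mm long, 64 mm wide, 38 mm high, about 0.2 kg. Its own y axis runs along the 150 mm length, its z axis lies level across the 64 mm width, its x axis points straight down. Origin at the middle of the long side face that is turned away from the long batten (at half height).
- piece_mid (a point): Centre of the wooden piece, 19 mm above the bench; axes as those of the piece. The long side faces are 32 mm and the ends 75 mm from it.
- corner_stop: Fixed corner stop of two pale wooden battens, 34 mm wide, 30 mm high, screwed down at right angles. Origin: inner corner on the bench top; x axis away from the robot, y to the left (within 0.2 rad). Working faces: long batten x = 0, short batten y = 0. The piece starts at x < 0, y < 0, at most 0.3 rad out of line, touching neither; fully seated, its centre is at x = -32, y = -75 mm.
- long_face (a point): Middle of the long batten's working face, 15 mm up, axes as the corner stop's. This batten runs along y, 116 mm either way from here, and stops 12 mm short of the corner (dust gap).
- short_face (a point): Middle of the free part of the short batten's working face, 65 mm from the corner, 15 mm up, axes as the corner stop's. This batten runs along x, from 130 mm before the corner to 34 mm past it.
- chisel: Chisel with yellow handle, 28x245x28 mm, lying fore and aft to the left of the work; leave alone. Origin under its middle, y axis along it.
- tape_measure: Yellow tape measure standing on edge, 39x88x68 mm, to the right of the work; leave alone. Origin under its middle, y axis along the 88 mm.
- battery_pack: Black tool battery, 62x105x57 mm, behind and to the left of the corner stop; leave alone. Origin under its middle, y axis along the 105 mm.
Mind the look-alikes: they are no part of the job. What is shaped like the wood_piece but green, pink or purple is not meant.

How it is judged:
At the end, for the whole second after the job is handed in: The piece lies flat and still with its long side along the long batten and its end at the short batten: its centre within 3.5 mm of the fully seated place in both directions, in line within 0.03 rad (x of piece_mid in the frame of corner_stop between -0.0355 and -0.028 m and y of piece_mid in the frame of corner_stop between -0.0785 and -0.071 m and angle between the y axis of wood_piece and the y axis of corner_stop, either way round below 0.03 rad and height (world z) of piece_mid between 0.015 and 0.023 m and linear speed of wood_piece below 0.01 m/s); the robot touches nothing.
It fails at once if the wooden piece is lifted or tipped (centre 10 mm higher than lying flat) (height (world z) of piece_mid above 0.029 m).
It fails at once if the wooden piece is taken between the fingers (fingers in contact while the grasp point is inside it) (contact force between the fingers and wood_piece above 1 N and height (world z) of the grasp point below 0.045 m and z of the grasp point in the frame of piece_mid between -0.027 and 0.027 m and y of the grasp point in the frame of piece_mid between -0.07 and 0.07 m).
It fails at once if the chisel is moved more than 15 mm (distance of chisel from where it was at the start of the episode above 0.015 m).
It fails at once if the tape measure is moved more than 15 mm (distance of tape_measure from where it was at the start of the episode above 0.015 m).
It fails at once if the battery pack is moved more than 15 mm (distance of battery_pack from where it was at the start of the episode above 0.015 m).
It also fails if it takes over 45 s, if anything falls off the work surface, if the arm or the gripper's body presses on something with over 40 N, if the wrist force passes 120 N, or if a joint passes its speed limit or range.

ROBOT

A 6-joint arm with a two-finger parallel gripper is mounted at the origin on a cart in front of the work surface, level with it; the furniture and walls round the work are solid. World frame = base frame: x ahead of the robot, y to its left, z up, the work surface at z = 0. Lengths are in m, angles in rad, forces in N, time in s.
With the tool pointing down it reaches from about 0.225 to 0.875 m from the base axis. Payload 3.4 kg.
Tool frame: the origin (TCP) lies at the centre of the arm's flange, where the gripper is bolted on; the fingertips stand 173 mm ahead of it and the grasp point (between the pads) lies 155 mm ahead of it; z points along the fingers, y is the line along which they close (so a half turn about z gives the same grasp; the last joint's range is limited). The gripper opens to 85 mm and grips with 20 to 120 N. Pads are 22 mm wide; open, the fingers measure 114 mm over their backs; the gripper's body (76 mm by 85 mm) begins 54 mm behind the grasp point. The pads swing forward as they close: fully open they stand 13 mm farther back than shut.
Start: joints at [1.174, 0.276, 1.505, -0, 1.361, -0.121], TCP at [0.157, 0.553, 0.405] pointing down, gripper open.
Joint ranges: [-2.89, 2.89], [-0.75, 2.08], [0.22, 2.7], [-1.18, 4.32], [0.11, 2.71], [-2.7, 2.7]. Speed limits (rad/s): [2.57, 2.57, 3.14, 3.14, 3.14, 3.14].

INTERFACE

Orientations are given as a 3x3 rotation matrix whose columns are the frame's x, y, z axes.
In Python, from plant import manip gives the robot as it stands. The module is installed in compiled form; this text tells all that it offers.
- The arm moves only by the shell command python3 -m jog 'ROWS' [FORCE]. ROWS is JSON, a list of rows, each a list of 7 numbers: the turn, a rotation vector about the tool's x, y, z as a fraction of full scale, then the shift along the tool's x, y, z as a fraction of full scale, then the opening, from -1 (shut) to 1 (fully open). A call has 1 to 10 rows; each row is the pose to reach, as a shift and turn from the pose commanded when the call began, along the tool's axes at that moment, turning the shorter way round; what a row does not reach only later rows make up. Full scale, the value 1, is 80 cm for a shift and pi rad for a turn. A row lasts 1/12 s, in which the tool goes at most 41.7 mm and 7.16 degrees, less where a joint would pass 70% of its speed; a pose out of reach is approached as far as the arm can. A call with a number of a shift or a turn outside -1 to 1 is refused whole. A call with a gripper value outside its range is refused whole. The fingers move at their own pace and stop on an object; FORCE is the grip in N (left out, the last holds). Time passes only in rows, so rows that repeat a pose let the fingers close. It gives the time, the measured TCP pose, the force, the opening and the grip force at its end, in the units of the state.
- manip.state(): the state, without advancing time (a new reading comes with each control period).
- manip.grab_frame(name): name is "scene" or "top" or "wrist"; returns a dict with "pixels" (480x640x3 uint8, red, green, blue), "z_map" (480x640 float32, m along the optical axis (not along the pixel's ray), 0 where there is no reading), "vfov" (degrees; the focal length in pixels is half the picture's height over the tangent of half this angle, whatever the lens; pixels are square), "cx", "cy" (the principal point, pixels), "view" (4x4, takes a point from world to camera coordinates); the wrist camera has in their place "tool_from_camera" (4x4, takes a point from camera to tool coordinates, whose origin is the TCP and whose axes are the flange's). Camera axes: x right, y down, z forward; pixel columns grow to the right and rows downward; lengths in m; the calibration is good to about 2 mm. A picture is of the moment at which its call begins: read the wrist's pose just before it.
- manip.sign_off(): hands the job in; it is judged then, once.
Trained networks look in a picture, given as the dict that the camera call returned (one of the last four; its "shot" number tells which), for a name from the list of things; names that differ only in an ending like _2 or _b are one class to them, and where a whole thing is asked for, a point or a joint stands for the part that bears it (a point fixed in the world has none). Each returns a list of dicts, best first, with "confidence" (0 to 1); they miss things now and then, are a little off and sometimes report something else, mostly with a low value. They report only what shows in the picture. A call takes as long as a camera call. They do not tell look-alikes from the thing itself.
- manip.trace(picture, name): "pixels" (480x640 bool, what is visible of it) and "box" ([left, top, right, bottom] in pixels, round what is visible of it).
- manip.place_of(picture, name): "at" ([row, column] in pixels: a listed point, or the origin of a listed thing).
The state is a dict: "t": time; "qpos": joint angles; "joint_velocities": joint speeds; "joint_torque": joint torques, N m; "position": TCP position; "tool_rot": TCP orientation; "ft_force": force on the tool from outside, world axes, zero at the start; "torque": the same for the moment, N m; "gripper_width": finger opening in m; "finger_force": force on a finger pad.
Only numpy, scipy, OpenCV 4.12 (cv2) and the standard library are available. Lean on these libraries where they do the work, as an engineer would, in place of code of your own. Each camera call takes 0.05 s, during which the arm holds its last target. There are 200 camera calls.

## Working session

There is one attempt and no reset: what is moved stays moved. The work goes in short steps, Python scripts to look and compute and a shell command to move; the robot and the scene stay as the last step left them, time stands still between calls to the robot, and variables do not carry over. Pictures are saved under pics/ and viewed, at most 10 in all, crops included, and the job is handed in when it is done.

```bash
mkdir -p pics; cat > h.py <<'E'
import numpy as np, cv2
from plant import manip
def K(f): return 240/np.tan(np.radians(f["vfov"])/2)
def cloud(f):
    z=f["z_map"]; v,u=np.mgrid[:480,:640]; k=K(f)
    P=np.stack([(u-f["cx"])/k*z,(v-f["cy"])/k*z,z,np.ones_like(z)],-1)
    if "view" in f: T=np.linalg.inv(f["view"])
    else:
        s=f["_s"]; T=np.eye(4); T[:3,:3]=s["tool_rot"]; T[:3,3]=s["position"]; T=T@f["tool_from_camera"]
    return (P@T.T)[...,:3]
def grab(n):
    s=manip.state(); f=manip.grab_frame(n); f["_s"]=s; return f
E
python3 - <<'E'
from h import *
f=grab("top"); cv2.imwrite("pics/top.png",f["pixels"][...,::-1])
C=cloud(f)
for n in ["wood_piece","corner_stop","chisel","tape_measure","battery_pack"]:
    for r in manip.trace(f,n)[:3]:
        m=r["pixels"]&(f["z_map"]>0); print(n,round(r["confidence"],2),r["box"],np.median(C[m],0).round(3),f["pixels"][m].mean(0).round())
print(manip.state())
E
```

```text
wood_piece 0.91 [333.3, 267.7, 362.9, 321.6] [ 0.379 -0.102  0.038] [130.  65. 156.]
wood_piece 0.74 [246.3, 272.3, 307.1, 303.4] [0.4   0.094 0.038] [ 45. 151.  69.]
wood_piece 0.71 [396.8, 262.6, 447.7, 316.9] [ 0.384 -0.306  0.037] [208. 131. 153.]
corner_stop 0.71 [266.9, 173.5, 366.4, 241.9] [0.676 0.037 0.029] [165. 137.  96.]
chisel 0.85 [186.4, 211.2, 205.6, 292.3] [0.489 0.331 0.019] [177. 156.  78.]
tape_measure 0.91 [439.2, 212.9, 467.4, 241.0] [ 0.553 -0.393  0.061] [162. 131.  12.]
battery_pack 0.75 [203.9, 156.1, 242.9, 191.6] [0.722 0.243 0.049] [54. 52. 48.]
{'t': 0.3, 'qpos': array([ 1.17401808e+00,  2.76157747e-01,  1.50527735e+00,  2.66892191e-05,
        1.36070496e+00, -1.20993702e-01]), 'joint_velocities': array([ 1.04418372e-05, -2.37091546e-03, -3.85569766e-03, -6.34285883e-04,
       -1.59128128e-05, -5.94046840e-04]), 'joint_torque': array([ 4.38173020e-04, -4.16260457e+01, -2.45651883e+01, -1.18533562e-04,
        5.98868079e-03,  1.65990008e-05]), 'position': array([0.15655427, 0.55323405, 0.40443027]), 'tool_rot': array([[-9.62210332e-01,  2.72307217e-01, -2.35616022e-04],
       [ 2.72307304e-01,  9.62210210e-01, -4.94784269e-04],
       [ 9.19788142e-05, -5.40246500e-04, -9.99999850e-01]]), 'ft_force': array([-0.10897958,  0.25377459,  0.47147604]), 'torque': array([0.01693471, 0.03316038, 0.03366697]), 'finger_force': 0.0, 'gripper_width': 0.08517232439958261}
```

View pics/top.png

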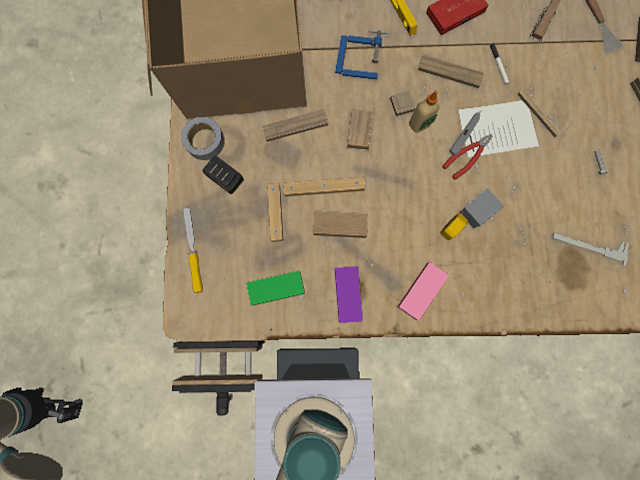

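The top view shows the pale corner stop (battens at (325,186) and (275,212)). The brown candidates are (340,223), (295,125), (360,128) and (450,70); green (276,288), purple (348,294) and pink (424,291) are look-alikes. Only (340,223) is brown and lies on the open side of the stop. I'll measure it and check a crop.

```bash
cat > m.py <<'E'
from h import *
def fit(f,x0,x1,y0,y1,z0,z1):
    C=cloud(f); m=(C[...,0]>x0)&(C[...,0]<x1)&(C[...,1]>y0)&(C[...,1]<y1)&(C[...,2]>z0)&(C[...,2]<z1)&(f["z_map"]>0)
    n,l,st,_=cv2.connectedComponentsWithStats(m.astype(np.uint8))
    out=[]
    for i in range(1,n):
        if st[i,4]>150:
            p=C[l==i]; r=cv2.minAreaRect((p[:,:2]*1000).astype(np.float32)); out.append((np.round(cv2.boxPoints(r)).tolist(),[round(float(x),1) for x in r[1]],round(r[2],2),round(float(np.median(p[:,2])),4),st[i].tolist()))
    return out
E
python3 - <<'E'
from m import *
f=grab("top")
cv2.imwrite("pics/crop.png",cv2.resize(f["pixels"][150:260,240:400,::-1],None,fx=5,fy=5,interpolation=cv2.INTER_CUBIC)[:600])
for o in fit(f,.45,.8,-.2,.16,.018,.06): print(o)
for n in ["piece_mid","long_face","short_face","corner_stop"]:
    print(n,[(np.round(r["at"],1).tolist(),round(r["confidence"],2)) for r in manip.place_of(f,n)[:4]])
E
```

```text
([[665.0, 71.0], [676.0, -160.0], [712.0, -158.0], [701.0, 72.0]], [35.9, 230.9], 2.8, 0.0294, [284, 177, 81, 18, 1001])
([[533.0, 111.0], [535.0, 77.0], [700.0, 85.0], [698.0, 120.0]], [165.2, 34.6], 2.92, 0.0295, [268, 183, 15, 58, 695])
([[539.0, -159.0], [604.0, -164.0], [615.0, -15.0], [550.0, -10.0]], [150.0, 65.4], 85.71, 0.0375, [313, 211, 55, 26, 1259])
piece_mid [([294.6, 348.1], 0.84), ([288.5, 275.2], 0.84), ([222.4, 340.1], 0.59), ([290.9, 418.1], 0.58)]
long_face [([175.5, 223.5], 0.75), ([193.0, 324.2], 0.65)]
short_face [([220.9, 281.2], 0.77), ([188.8, 323.3], 0.37)]
corner_stop [([194.1, 280.3], 0.97)]
```

View pics/crop.png

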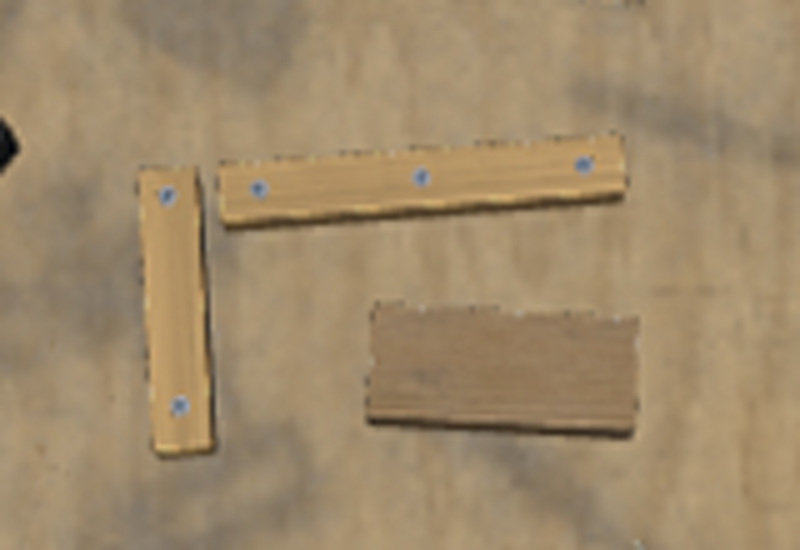

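The crop confirms it: brown block at crop (500,370), i.e. (340,223) in the picture, on the open side of the stop. I'll first push it in stop +x with the fingers open, using them as a wide front, then push its end in +y.

```bash
cat > go.py <<'E'
# python3 go.py x y z_tcp yaw_of_tool_y_relative_to_stop_y(deg): stop-frame mm -> fractions
import sys; from h import *
from scipy.spatial.transform import Rotation as R
a=np.radians(2.85); O=np.array([.664,.083]); B=np.array([[np.cos(a),-np.sin(a)],[np.sin(a),np.cos(a)]])
x,y,z,w=map(float,sys.argv[1:])
s=manip.state(); T=np.array(s["tool_rot"]); p=s["position"]
print("stop-frame now",(B.T@(p[:2]-O)*1000).round(1),"z",p[2].round(4),"F",s["ft_force"].round(1),"w",round(s["gripper_width"],4),"t",s["t"])
g=np.r_[O+B@np.array([x,y])/1000,z/1000]; yw=a+np.radians(w)
G=np.array([[-np.cos(yw),-np.sin(yw),0],[-np.sin(yw),np.cos(yw),0],[0,0,-1]])
if len(sys.argv)>5: pass
print("world",g.round(3),"turn",(R.from_matrix(T.T@G).as_rotvec()/np.pi).round(4).tolist(),"shift",(T.T@(g-p)/.8).round(4).tolist())
E
python3 go.py -175 -165 404 0
python3 -m jog '[[0,0,-0.1036,-0.629,-0.658,0,1],[0,0,-0.1036,-0.629,-0.658,0,1],[0,0,-0.1036,-0.629,-0.658,0,1],[0,0,-0.1036,-0.629,-0.658,0,1],[0,0,-0.1036,-0.629,-0.658,0,1],[0,0,-0.1036,-0.629,-0.658,0,1],[0,0,-0.1036,-0.629,-0.658,0,1],[0,0,-0.1036,-0.629,-0.658,0,1],[0,0,-0.1036,-0.629,-0.658,0,1],[0,0,-0.1036,-0.629,-0.658,0,1]]'
python3 go.py -175 -165 300 0
```

```text
stop-frame now [-483.4  494.9] z 0.4047 F [-0.2 -0.4 -0.1] w 0.0855 t 0.55
world [ 0.497 -0.09   0.404] turn [0.0, 0.0, -0.1036] shift [-0.629, -0.6583, 0.0009]
t: 1.38
position: [0.351, 0.1848, 0.4051]
tool_rot: [[-0.999, -0.05, 0.001], [-0.05, 0.999, 0.001], [-0.001, 0.0, -1.0]]
ft_force: [0.8, 0.8, -0.2]
gripper_width: 0.085
finger_force: 0.0
stop-frame now [-307.5  117.2] z 0.4051 F [ 0.8  0.8 -0.2] w 0.085 t 1.3833
world [ 0.497 -0.09   0.3  ] turn [0.0002, 0.0004, 0.0001] shift [-0.1654, -0.3529, 0.1315]
```

```bash
python3 -m jog '[[0,0,0,-0.165,-0.353,0.13,1],[0,0,0,-0.165,-0.353,0.13,1],[0,0,0,-0.165,-0.353,0.13,1],[0,0,0,-0.165,-0.353,0.13,1],[0,0,0,-0.165,-0.353,0.13,1],[0,0,0,-0.165,-0.353,0.13,1],[0,0,0,-0.165,-0.353,0.13,1],[0,0,0,-0.165,-0.353,0.13,1],[0,0,0,-0.165,-0.353,0.13,1],[0,0,0,-0.165,-0.353,0.13,1]]' >/dev/null
python3 - <<'E'
from m import *
f=grab("wrist"); cv2.imwrite("pics/w1.png",f["pixels"][...,::-1]); print(f["tool_from_camera"].round(3))
for o in fit(f,.45,.8,-.26,.16,.018,.06): print(o)
E
python3 go.py -175 -165 175 0
```

```text
[[ 0.    -0.957 -0.291  0.074]
 [ 1.     0.    -0.001 -0.   ]
 [ 0.001 -0.291  0.957  0.03 ]
 [ 0.     0.     0.     1.   ]]
([[450.0, -67.0], [450.0, -131.0], [456.0, -131.0], [455.0, -67.0]], [5.7, 63.8], 0.27, 0.0382, [259, 176, 98, 10, 678])
([[538.0, -158.0], [603.0, -163.0], [614.0, -13.0], [549.0, -8.0]], [150.3, 65.1], 85.72, 0.038, [218, 288, 203, 105, 16653])
([[533.0, 112.0], [534.0, 77.0], [604.0, 80.0], [602.0, 116.0]], [69.8, 35.8], 2.74, 0.0296, [517, 296, 66, 84, 4056])
([[666.0, 117.0], [668.0, 84.0], [699.0, 86.0], [697.0, 118.0]], [30.6, 32.6], 3.2, 0.0296, [501, 442, 42, 28, 849])
stop-frame now [-175.8 -163.7] z 0.3003 F [0.6 0.7 0.1] w 0.0856 t 2.2667
world [ 0.497 -0.09   0.175] turn [0.0004, -0.0005, -0.0006] shift [-0.0012, -0.0018, 0.1566]
```

View pics/w1.png

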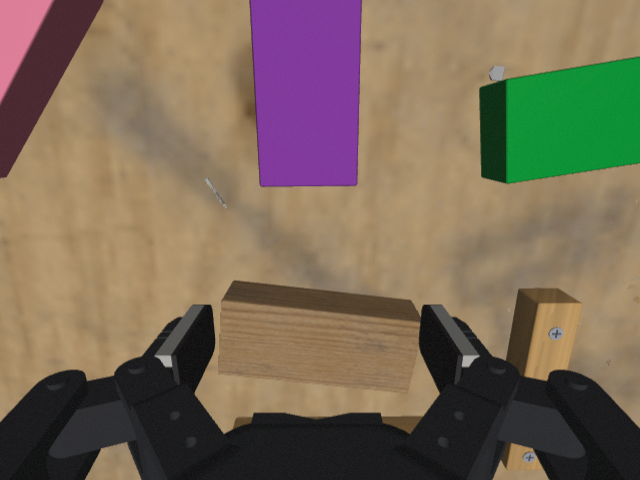

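```bash
python3 -m jog '[[0,0,0,-0.001,-0.002,0.05,1],[0,0,0,-0.001,-0.002,0.1,1],[0,0,0,-0.001,-0.002,0.13,1],[0,0,0,-0.001,-0.002,0.146,1],[0,0,0,-0.001,-0.002,0.146,1],[0,0,0,-0.001,-0.002,0.146,1]]'
python3 -m jog '[[0,0,0,-0.01,0,0,1],[0,0,0,-0.02,0,0,1],[0,0,0,-0.03,0,0,1],[0,0,0,-0.04,0,0,1],[0,0,0,-0.05,0,0,1],[0,0,0,-0.06,0,0,1],[0,0,0,-0.065,0,0,1],[0,0,0,-0.07,0,0,1],[0,0,0,-0.075,0,0,1],[0,0,0,-0.075,0,0,1]]'
python3 - <<'E'
from m import *
f=grab("wrist"); cv2.imwrite("pics/w2.png",f["pixels"][...,::-1])
E
python3 go.py -75 -160 183 0
```

```text
t: 2.77
position: [0.4972, -0.0891, 0.1842]
tool_rot: [[-0.999, -0.051, -0.001], [-0.051, 0.999, 0.001], [0.001, 0.001, -1.0]]
ft_force: [0.3, -0.7, -0.0]
gripper_width: 0.0853
finger_force: 0.0
t: 3.6
position: [0.5583, -0.0874, 0.1838]
tool_rot: [[-0.999, -0.05, 0.001], [-0.05, 0.999, 0.0], [-0.001, 0.0, -1.0]]
ft_force: [0.2, 0.7, -0.8]
gripper_width: 0.0852
finger_force: 0.0
stop-frame now [-114.3 -164.9] z 0.1838 F [ 0.4 -0.3  0.1] w 0.0852 t 3.65
world [ 0.597 -0.081  0.183] turn [-0.0, 0.0004, -0.0001] shift [-0.0491, 0.0062, 0.001]
```

View pics/w2.png

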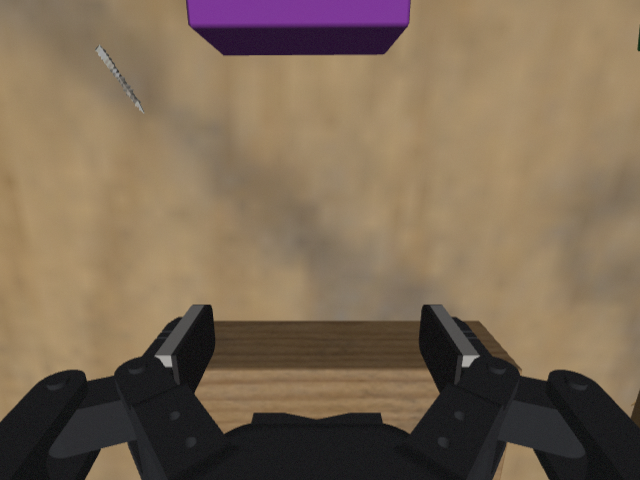

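The block's near face, at rows 320-368, now lies square across both finger flanks. I'll keep pushing and slow down at the end.

```bash
python3 -m jog '[[0,0,0,-0.01,0,0,1],[0,0,0,-0.02,0,0,1],[0,0,0,-0.03,0,0,1],[0,0,0,-0.036,0,0,1],[0,0,0,-0.04,0,0,1],[0,0,0,-0.043,0,0,1],[0,0,0,-0.045,0,0,1],[0,0,0,-0.045,0,0,1]]'
python3 go.py -75 -160 183 0
python3 -m jog '[[0,0,0,-0.001,0,0,1],[0,0,0,-0.002,0,0,1],[0,0,0,-0.003,0,0,1],[0,0,0,-0.004,0,0,1],[0,0,0,-0.004,0,0,1]]'|grep -E "pos|ft"
```

```text
t: 4.32
position: [0.5937, -0.0855, 0.1838]
tool_rot: [[-0.999, -0.05, 0.0], [-0.05, 0.999, 0.0], [-0.0, 0.0, -1.0]]
ft_force: [-0.3, 0.5, 0.3]
gripper_width: 0.0853
finger_force: 0.3
stop-frame now [ -78.6 -164.8] z 0.1838 F [-0.3  0.5  0.3] w 0.0853 t 4.3167
world [ 0.597 -0.081  0.183] turn [0.0, 0.0001, -0.0] shift [-0.0045, 0.0061, 0.0011]
position: [0.5969, -0.0854, 0.1839]
ft_force: [0.1, 0.3, -0.8]
```

```bash
python3 -m jog '[[0,0,0,-0.001,0,0,1],[0,0,0,-0.002,0,0,1],[0,0,0,-0.003,0,0,1],[0,0,0,-0.003,0,0,1]]'|grep -E "pos|ft"
python3 -m jog '[[0,0,0,-0.001,0,0,1],[0,0,0,-0.002,0,0,1],[0,0,0,-0.002,0,0,1]]'|grep -E "pos|ft"
python3 - <<'E'
from m import *
f=grab("top")
for o in fit(f,.5,.8,-.25,.08,.0335,.06): print(o)
E
```

```text
position: [0.5988, -0.0854, 0.1839]
ft_force: [-3.0, -0.4, 2.0]
position: [0.5993, -0.0853, 0.1839]
ft_force: [-6.2, -2.9, 4.4]
```

```bash
python3 -m jog '[[0,0,0,0.02,0,0,1],[0,0,0,0.04,0,0,1],[0,0,0,0.04,0,-0.05,1],[0,0,0,0.04,0,-0.1,1],[0,0,0,0.04,0,-0.14,1],[0,0,0,0.04,0,-0.14,1],[0,0,0,0.04,0,-0.14,1]]'|grep -E "pos|ft"
python3 - <<'E'
from m import *
f=grab("wrist")
for o in fit(f,.45,.8,-.26,.16,.018,.06): print(o)
f=grab("top")
for o in fit(f,.5,.8,-.25,.08,.034,.06): print(o)
E
python3 go.py -36 -280 300 -90
```

```text
position: [0.5699, -0.087, 0.2986]
ft_force: [-0.7, 0.3, -1.5]
([[449.0, -67.0], [450.0, -131.0], [457.0, -131.0], [456.0, -66.0]], [6.4, 64.2], 0.81, 0.0378, [254, 46, 110, 19, 1627])
([[533.0, 112.0], [535.0, 77.0], [678.0, 84.0], [677.0, 119.0]], [143.9, 35.7], 2.82, 0.0297, [517, 202, 93, 178, 9533])
([[604.0, 14.0], [613.0, -162.0], [711.0, -157.0], [702.0, 18.0]], [98.6, 175.9], 2.86, 0.0376, [220, 286, 220, 115, 22904])
stop-frame now [-103.8 -164.7] z 0.2953 F [-1.   0.7 -0.8] w 0.0853 t 6.05
world [ 0.642 -0.198  0.3  ] turn [0.0001, -0.0001, 0.5] shift [-0.0848, -0.1441, -0.0059]
```

```bash
python3 -m jog '[[0,0,0.5,-0.085,-0.144,0,-0.4],[0,0,0.5,-0.085,-0.144,0,-0.4],[0,0,0.5,-0.085,-0.144,0,-0.4],[0,0,0.5,-0.085,-0.144,0,-0.4],[0,0,0.5,-0.085,-0.144,0,-0.4],[0,0,0.5,-0.085,-0.144,0,-0.4],[0,0,0.5,-0.085,-0.144,0,-0.4],[0,0,0.5,-0.085,-0.144,0,-0.4],[0,0,0.5,-0.085,-0.144,0,-0.4],[0,0,0.5,-0.085,-0.144,0,-0.4]]'>/dev/null
python3 go.py -36 -280 300 -90
python3 - <<'E'
from m import *
f=grab("top")
for o in fit(f,.5,.66,-.25,.07,.0345,.06): print(o)
E
```

```text
stop-frame now [ -36. -280.] z 0.2931 F [ 0.7 -0.3  0.3] w 0.0256 t 6.8833
world [ 0.642 -0.198  0.3  ] turn [-0.001, -0.0009, 0.1001] shift [-0.0, -0.0001, -0.0087]
([[606.0, -7.0], [611.0, -124.0], [664.0, -122.0], [658.0, -5.0]], [52.7, 117.1], 2.76, 0.0379, [311, 194, 42, 20, 610])
```

```bash
python3 -m jog '[[0,0,0.1,0,0,0.05,-0.4],[0,0,0.1,0,0,0.1,-0.4],[0,0,0.1,0,0,0.138,-0.4],[0,0,0.1,0,0,0.138,-0.4],[0,0,0.1,0,0,0.138,-0.4]]' >/dev/null
python3 - <<'E'
from h import *
f=grab("wrist"); cv2.imwrite("pics/w3.png",f["pixels"][...,::-1])
E
python3 go.py -36 -170 183 -90
```

```text
stop-frame now [ -35.4 -280.2] z 0.185 F [-0.8  0.2  0.8] w 0.0256 t 7.4
world [ 0.636 -0.089  0.183] turn [-0.0003, -0.0002, 0.003] shift [0.1377, 0.0006, 0.0025]
```

View pics/w3.png

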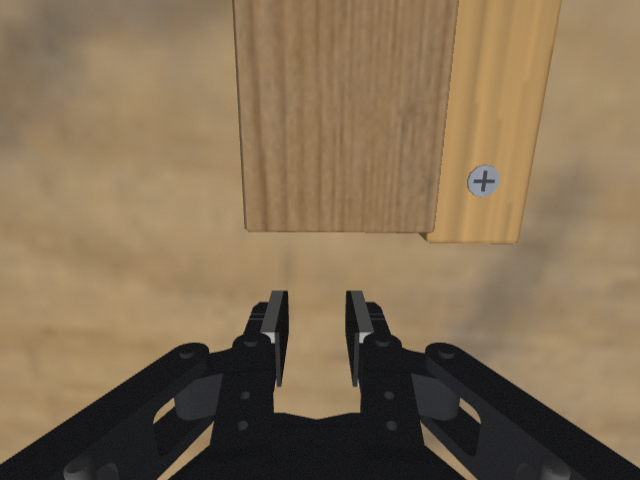

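The block is flush with the batten on its right (end edge at row 232), and the fingers are centred on the end at (315,340). Next I push along the batten.

```bash
python3 -m jog '[[0,0,0.003,0.015,0,0.002,-0.4],[0,0,0.003,0.03,0,0.002,-0.4],[0,0,0.003,0.04,0,0.002,-0.4],[0,0,0.003,0.05,0,0.002,-0.4],[0,0,0.003,0.06,0,0.002,-0.4],[0,0,0.003,0.07,0,0.002,-0.4],[0,0,0.003,0.08,0,0.002,-0.4],[0,0,0.003,0.09,0,0.002,-0.4],[0,0,0.003,0.1,0,0.002,-0.4],[0,0,0.003,0.1,0,0.002,-0.4]]'|grep -E "pos|ft"
python3 -m jog '[[0,0,0,0.01,0,0,-0.4],[0,0,0,0.02,0,0,-0.4],[0,0,0,0.03,0,0,-0.4],[0,0,0,0.036,0,0,-0.4],[0,0,0,0.04,0,0,-0.4],[0,0,0,0.043,0,0,-0.4],[0,0,0,0.045,0,0,-0.4],[0,0,0,0.045,0,0,-0.4]]'|grep -E "pos|ft"
python3 go.py -36 -160 183 -90
python3 - <<'E'
from h import *
f=grab("wrist"); cv2.imwrite("pics/w4.png",f["pixels"][...,::-1])
E
```

```text
position: [0.6375, -0.1166, 0.1837]
ft_force: [-0.2, -0.1, -0.5]
position: [0.636, -0.0823, 0.1838]
ft_force: [0.1, 0.2, 0.8]
stop-frame now [ -36.1 -163.7] z 0.1838 F [0.1 0.2 0.8] w 0.0255 t 8.9
world [ 0.636 -0.079  0.183] turn [-0.0001, -0.0002, -0.0009] shift [0.0046, 0.0002, 0.001]
```

View pics/w4.png

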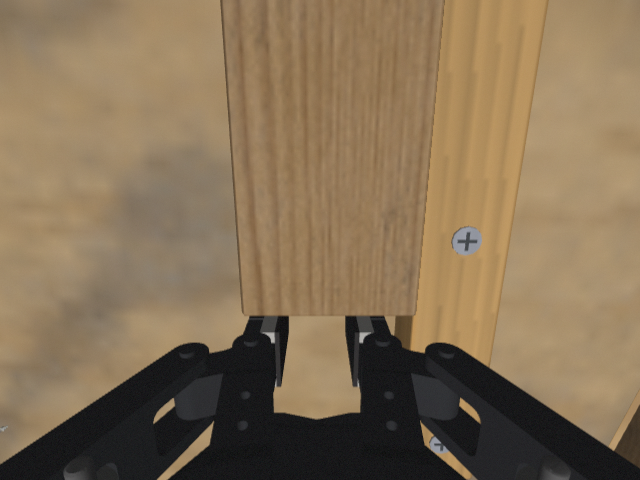

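Both fingers bear on the end (row 316) and the block is still along the batten. Now I inch forward until contact.

```bash
python3 -m jog '[[0,0,0,0.001,0,0,-0.4],[0,0,0,0.002,0,0,-0.4],[0,0,0,0.003,0,0,-0.4],[0,0,0,0.004,0,0,-0.4],[0,0,0,0.004,0,0,-0.4]]'|grep -E "pos|ft"
python3 -m jog '[[0,0,0,0.001,0,0,-0.4],[0,0,0,0.002,0,0,-0.4],[0,0,0,0.003,0,0,-0.4],[0,0,0,0.003,0,0,-0.4]]'|grep -E "pos|ft"
```

```text
position: [0.636, -0.0795, 0.1839]
ft_force: [-0.3, -1.5, 0.6]
position: [0.636, -0.0774, 0.184]
ft_force: [0.7, -2.9, -1.5]
```

```bash
python3 -m jog '[[0,0,0,0.001,0,0,-0.4],[0,0,0,0.002,0,0,-0.4],[0,0,0,0.002,0,0,-0.4],[0,0,0,0.002,0,0,-0.4]]'|grep -E "pos|ft"
python3 -m jog '[[0,0,0,0.001,0,0,-0.4],[0,0,0,0.002,0,0,-0.4],[0,0,0,0.002,0,0,-0.4],[0,0,0,0.002,0,0,-0.4]]'|grep -E "pos|ft"
```

```text
position: [0.6363, -0.0769, 0.1842]
ft_force: [0.1, -7.1, 0.1]
position: [0.6364, -0.0764, 0.1844]
ft_force: [0.1, -10.6, 0.2]
```

The end is firmly seated. I'll back off, rise and look.

```bash
python3 -m jog '[[0,0,0,-0.02,0,0,-0.4],[0,0,0,-0.05,0,0,-0.4],[0,0,0,-0.06,0,-0.03,-0.4],[0,0,0,-0.06,0,-0.08,-0.4],[0,0,0,-0.06,0,-0.13,-0.4],[0,0,0,-0.06,0,-0.17,-0.4],[0,0,0,-0.06,0,-0.2,-0.4],[0,0,0,-0.06,0,-0.2,-0.4],[0,0,0,-0.06,0,-0.2,-0.4]]'|grep -E "pos|ft"
python3 - <<'E'
from m import *
f=grab("wrist"); cv2.imwrite("pics/w5.png",f["pixels"][...,::-1])
for o in fit(f,.5,.8,-.25,.07,.0345,.05): print(o)
for o in fit(f,.5,.8,-.25,.16,.024,.0335): print(o)
E
python3 go.py -36 -200 400 -90
```

```text
position: [0.638, -0.1219, 0.3458]
ft_force: [-0.5, 0.4, -0.5]
([[603.0, 39.0], [609.0, -68.0], [673.0, -65.0], [667.0, 42.0]], [64.3, 107.5], 2.89, 0.0383, [275, 0, 94, 162, 14193])
([[667.0, 45.0], [678.0, -158.0], [712.0, -156.0], [701.0, 47.0]], [34.5, 203.0], 3.09, 0.0303, [359, 0, 57, 270, 11594])
stop-frame now [ -36.6 -203.2] z 0.3439 F [-0.   0.1 -1.1] w 0.0257 t 11.1667
world [ 0.638 -0.119  0.4  ] turn [-0.0, -0.0004, -0.001] shift [0.0041, 0.0007, -0.0702]
```

View pics/w5.png

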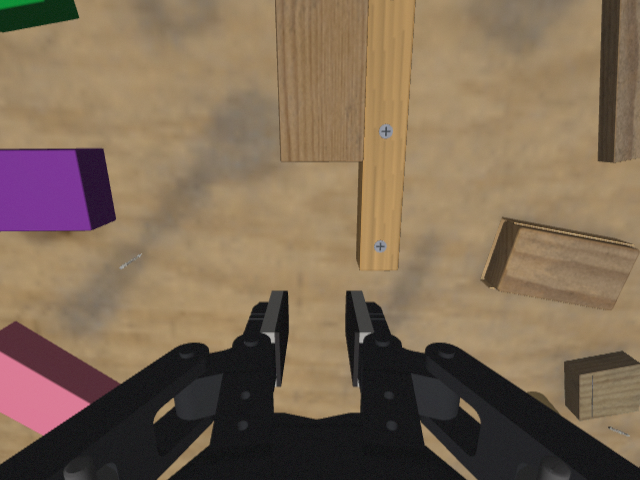

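```bash
python3 -m jog '[[0,0,0,-0.05,0,-0.05,-0.4],[0,0,0,-0.1,0,-0.1,-0.4],[0,0,0,-0.15,0,-0.1,-0.4],[0,0,0,-0.2,0,-0.1,-0.4],[0,0,0,-0.2,0,-0.1,-0.4],[0,0,0,-0.2,0,-0.1,-0.4]]'|grep -E "pos|ft"
python3 - <<'E'
from m import *
f=grab("top"); cv2.imwrite("pics/t2.png",cv2.resize(f["pixels"][150:260,240:400,::-1],None,fx=5,fy=5,interpolation=cv2.INTER_CUBIC))
for o in fit(f,.5,.8,-.25,.16,.0345,.05): print(o)
for o in fit(f,.5,.8,-.25,.16,.024,.0335): print(o)
E
```

```text
position: [0.6451, -0.2868, 0.4214]
ft_force: [-0.9, -0.1, -0.3]
([[601.0, 85.0], [607.0, -69.0], [673.0, -67.0], [667.0, 88.0]], [65.8, 154.6], 2.35, 0.0378, [278, 190, 56, 26, 1044])
([[660.0, 70.0], [673.0, -160.0], [713.0, -158.0], [701.0, 73.0]], [40.6, 231.2], 3.1, 0.0295, [284, 177, 81, 18, 837])
([[534.0, 111.0], [535.0, 74.0], [700.0, 82.0], [698.0, 119.0]], [164.3, 37.1], 2.92, 0.0293, [268, 183, 15, 57, 622])
```

View pics/t2.png

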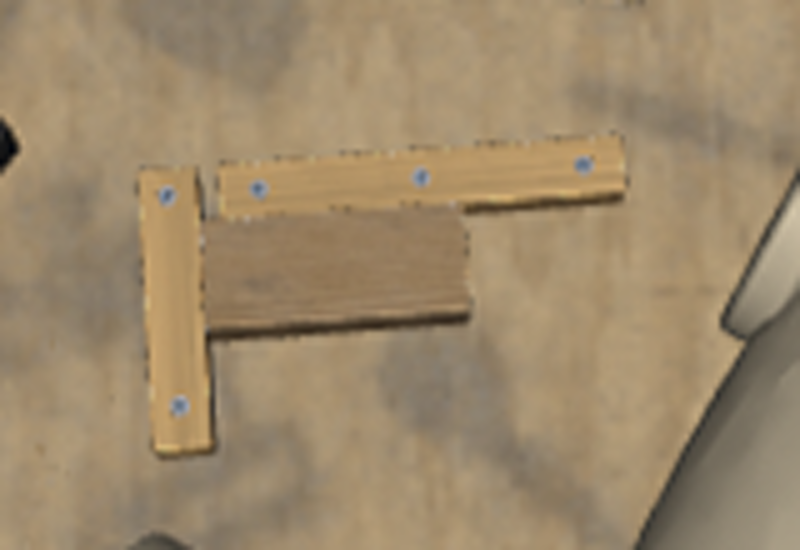

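The block (crop (335,270)) sits flush along the long batten and tight against the short one, and the arm is clear. I'm handing in the job.

```bash
python3 -c "
from plant import manip
print(manip.sign_off())"
```

```text
the job is handed in; nothing more can be done
None
```

The brown block was pushed into the corner stop, flush along the long batten and up against the short one in the last picture; the arm is clear and the job is handed in, with no verdict returned.

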